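# Find the weak card clip

## Task

One of the two steel card stands has a weak spring clip: try them by pulling their cards straight up; a good clip keeps its card and the whole stand comes up with it, a weak one lets the card go. Put the card that comes out into the wooden card box, and slide its weak stand onto the square steel sheet, centred so that no part of its foot overhangs the sheet. Leave the good stand upright about where it was with its card pushed home in its clip, never drop or tip a stand, and leave the jars alone.

Things in the scene. Friction and masses are not known exactly. Their poses are not given: they have to be found in the camera images.
- stand_1: card stand, twin of the other: round steel foot 100 mm across, 14 mm thick; stem 60 mm (y) by 18 mm, up to 38 mm; spring clip 60 mm wide, jaws 38 to 62 mm high, tabs flared to 72 mm high, 17 mm either side. About 0.6 kg (6 N). Origin: centre of the underside, on the table; z up, x square to the card. The weak clip lets its card go at 1 to 4 N, so the stand stays; the good one holds over 15 N. Not told by sight
- stand_2: card stand, twin of the other: round steel foot 100 mm across, 14 mm thick; stem 60 mm (y) by 18 mm, up to 38 mm; spring clip 60 mm wide, jaws 38 to 62 mm high, tabs flared to 72 mm high, 17 mm either side. About 0.6 kg (6 N). Origin: centre of the underside, on the table; z up, x square to the card. The weak clip lets its card go at 1 to 4 N, so the stand stays; the good one holds over 15 N. Not told by sight
- card_1: plain stiff brown card, 70 mm wide, 100 mm tall, 4 mm thick, 35 g, upright in the clip of stand_1, over the middle of its foot: lower edge 38 mm above the table on the clip's floor, lowest 24 mm between the jaws, top 138 mm above the table. Origin: middle of the lower edge; z up along the card, x square to its face, y along its width
- card_2: plain stiff brown card, 70 mm wide, 100 mm tall, 4 mm thick, 35 g, upright in the clip of stand_2, over the middle of its foot: lower edge 38 mm above the table on the clip's floor, lowest 24 mm between the jaws, top 138 mm above the table. Origin: middle of the lower edge; z up along the card, x square to its face, y along its width
- plate: square of thin steel sheet, 140 by 140 mm, lying fixed on the white table and practically flush with it (under 1 mm; no edge to catch on). Origin: its centre; x and y along its edges
- card_box: fixed open-topped wooden box for cards, 60 mm (x) by 110 mm (y) outside, 60 mm high, walls and floor 4 to 5 mm thick. Origin: centre of its underside; z up, y along its length. A card stands in it upright with its width along y, may lean on a wall, and sticks out at the top
- jar_1: bystander: loose amber glass jar, 72 mm in diameter, 110 mm tall, 0.45 kg. Origin: centre of its underside
- jar_2: bystander: the same kind of jar
- cheese_board: bystander: fixed wooden board, 200 by 220 mm, with four cheese bars, 51 mm high in all. Origin: centre of its underside
Mind the look-alikes: they are no part of the job. What is shaped like the stand_2 but blue or pink is not meant.

How it is judged:
By the outcome, as a careful person would: the job done as asked, in the order asked, and still so for the second after the job is handed in, with the robot touching nothing.
It also fails if it takes over 64 s, if anything falls off the work surface, if the arm or the gripper's body presses on something with over 40 N, if the wrist force passes 120 N, or if a joint passes its speed limit or range.

## Robot

A 6-joint arm with a two-finger parallel gripper is mounted at the origin on the work surface. World frame = base frame: x ahead of the robot, y to its left, z up, the work surface at z = 0. Lengths are in mm, angles in rad, forces in N, time in s.
With the tool pointing down it reaches from about 275 to 1000 mm from the base axis. Payload 8.4 kg.
Tool frame: the origin (TCP) lies midway between the tips of the shut fingers; the grasp point (between the pads) lies 19 mm behind it; z points along the fingers, y is the line along which they close (so a half turn about z gives the same grasp; the last joint's range is limited). The gripper opens to 85 mm and grips with 20 to 120 N. Pads are 22 mm wide; open, the fingers measure 114 mm over their backs; the gripper's body (76 mm by 85 mm) begins 54 mm behind the grasp point. The pads swing forward as they close: fully open they stand 13 mm farther back than shut.
Start: joints at [-1.217, 0.353, 1.633, -0, 1.155, -0.002], TCP at [217.711, -585.858, 231.281] pointing down, gripper open.
Joint ranges: [-2.63, 2.63], [-0.92, 2.1], [0.06, 2.66], [-1.3, 4.44], [0, 2.69], [-3.02, 3.02]. Speed limits (rad/s): [2.22, 2.22, 2.79, 3.14, 3.14, 3.14].

## Interface

Orientations are given as [roll, pitch, yaw] about the fixed x, y, z axes, in that order (R = Rz(yaw) Ry(pitch) Rx(roll)).
In Python, from rig import monitor, imaging, r gives the robot as it stands.
- The arm moves only by the tool drive_tool, never from a script. Its argument "plan" is a list of rows, each an object of numbers: "x", "y", "z": the shift along the tool's x, y, z in units of 50 mm (1.0 is 50 mm); "ax", "ay", "az": the turn, a rotation vector about the tool's x, y, z in units of 6 degrees (1.0 is 6 degrees); "hand": the finger opening in mm, from 0 to 85.4. In form: [{"x": .., "y": .., "z": .., "ax": .., "ay": .., "az": .., "hand": ..}, ...]. A call has 1 to 8 rows; each row is the pose to reach, as a shift and turn from the pose commanded when the call began, along the tool's axes at that moment; what a row does not reach only later rows make up. A row lasts 1/10 s, in which the tool goes at most 50 mm and 8.59 degrees, less where a joint would pass 70% of its speed; a pose out of reach is approached as far as the arm can. A call with a gripper value outside its range is refused whole. The fingers move at their own pace and stop on an object; "grip_force" is the grip in N (left out, the last holds). Time passes only in rows, so rows that repeat a pose let the fingers close. It gives the time, the measured TCP pose, the force, the opening and the grip force at its end, in the units of the state.
- monitor.sense(): the state, without advancing time (a new reading comes with each control period).
- imaging.grab_frame(name): name is "side" or "top"; returns the picture (384x512x3 uint8, red, green, blue); there is no depth.
- imaging.camera_info(name): a dict with "mtx" (3x3 intrinsics, pixels), "R" (3x3) and "t" (3): a world point X has camera coordinates R X + t. Camera axes: x right, y down, z forward; pixel columns grow to the right and rows downward; lengths in mm; the calibration is good to about 2 mm. A picture is of the moment at which its call begins. camera_info takes no time and is no camera call.
- r.sign_off(): hands the job in; it is judged then, once.
The state is a dict: "clock": time; "qpos": joint angles; "qvel": joint speeds; "joint_efforts": joint torques, N m; "eef_pos": TCP position; "tcp_rot": TCP orientation; "contact_force": force on the tool from outside, world axes, zero at the start; "wrist_torque": the same for the moment, N m; "opening": opening from 0.0 (shut) to 1.0 (fully open); "grasp_force": force on a finger pad.
Only numpy, scipy, OpenCV 4.12 (cv2) and the standard library are available. Lean on these libraries where they do the work, as an engineer would, in place of code of your own. Each camera call takes 0.05 s, during which the arm holds its last target. There are 200 camera calls.

## Working session

There is one attempt and no reset: what is moved stays moved. The work goes in short steps, Python scripts to look and compute and a tool call to move; the robot and the scene stay as the last step left them, time stands still between calls to the robot, and variables do not carry over. Pictures are saved under pics/ and viewed, at most 10 in all, crops included, and the job is handed in when it is done.

Besides the shell and the picture viewer there is one more tool, called as name([rows], argument=value, ...), one row to a line, values as JSON. drive_tool: Moves the arm, as the interface text tells. Its arguments: {"type":"object","properties":{"plan":{"type":"array","items":{"type":"object","properties":{"x":{"type":"number"},"y":{"type":"number"},"z":{"type":"number"},"ax":{"type":"number"},"ay":{"type":"number"},"az":{"type":"number"},"hand":{"type":"number"}}}},"grip_force":{"type":"number"}},"required":["plan"]}

```bash
mkdir -p pics; ls; python3 - <<'E'
from rig import monitor, imaging, r
import cv2,numpy as np
for n in("side","top"):
    f=imaging.grab_frame(n); cv2.imwrite(f"pics/{n}0.png",f[:,:,::-1])
    c=imaging.camera_info(n); R=np.array(c["R"]);print(n,np.round(c["mtx"],1).tolist(),np.round(R,3).tolist(),np.round(-R.T@np.array(c["t"])))
s=monitor.sense();print(s)
E
```

```text
pics
side [[393.5, 0.0, 256.4], [0.0, 393.5, 200.3], [0.0, 0.0, 1.0]] [[-0.899, -0.438, 0.016], [-0.291, 0.569, -0.769], [0.328, -0.695, -0.639]] [ 95. 806. 868.]
top [[395.5, 0.0, 254.4], [0.0, 395.5, 192.7], [0.0, 0.0, 1.0]] [[-0.014, -1.0, 0.004], [-0.978, 0.013, -0.208], [0.208, -0.007, -0.978]] [ 295. -117. 1102.]
{'clock': 0.1, 'qpos': array([-1.21740966e+00,  3.53573553e-01,  1.63410074e+00,  1.84715678e-05,
        1.15526030e+00, -2.40903600e-03]), 'qvel': array([ 1.46113800e-04, -1.20815523e-04, -2.00780592e-03,  1.99087394e-05,
       -2.71612958e-04, -1.80044860e-04]), 'joint_efforts': array([-5.66693434e-04, -6.06360841e+01, -3.42822504e+01, -1.39583885e-04,
        3.98001837e-03, -1.56808608e-05]), 'eef_pos': array([ 217.54693212, -585.41294244,  230.6225841 ]), 'tcp_rot': array([-3.14025076e+00, -2.01223464e-05,  3.55788217e-01]), 'contact_force': array([-0.64664446,  0.32588272, -0.03129627]), 'wrist_torque': array([-0.03121927,  0.00224206,  0.05012616]), 'grasp_force': 0.0, 'opening': 1.002199189777908}
```

```bash
python3 -c "
import cv2
for n in('side','top'):
    cv2.imwrite(f'pics/{n}0b.png',cv2.resize(cv2.imread(f'pics/{n}0.png'),(800,600),interpolation=cv2.INTER_CUBIC))"
```

```text
(no output)
```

View pics/side0b.png

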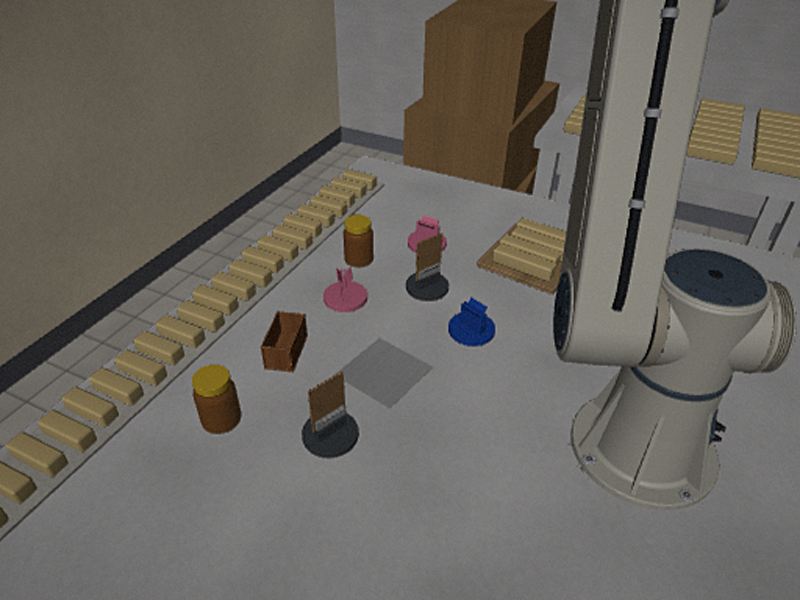

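View pics/top0b.png

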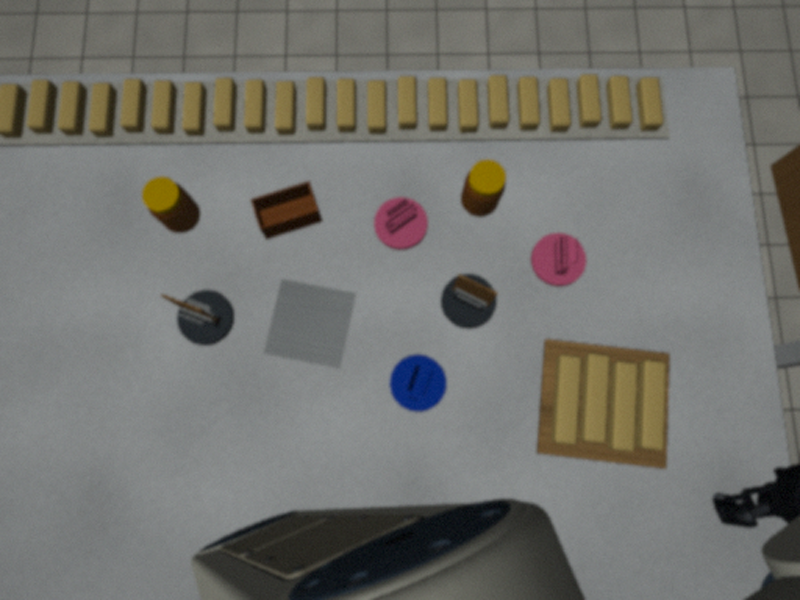

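The side view (800x600) shows two dark-grey stands with brown cards at (330,433) and (428,288); in the top view they are at (205,318) and (469,300). Look-alikes in the top view are pink at (400,222) and (558,260), and blue at (418,382). The plate is at (310,323) and the box at (286,210). I choose the two dark stands with cards, and will measure them and check them in a crop.

```bash
cat > h.py <<'E'
import cv2,numpy as np
from rig import monitor, imaging, r
def cast(n,uv,z):
    c=imaging.camera_info(n);K,R,t=(np.array(c[k]) for k in("mtx","R","t"))
    uv=np.atleast_2d(uv).astype(float);d=(R.T@np.linalg.inv(K)@np.c_[uv,np.ones(len(uv))].T).T
    o=-R.T@t;return o+d*((z-o[2])/d[:,2])[:,None]
def proj(n,X):
    c=imaging.camera_info(n);K,R,t=(np.array(c[k]) for k in("mtx","R","t"))
    p=K@(R@np.atleast_2d(X).T+t[:,None]);return (p[:2]/p[2]).T
def blobs(m,amin=60):
    cs,_=cv2.findContours(m.astype(np.uint8),cv2.RETR_EXTERNAL,cv2.CHAIN_APPROX_NONE)
    return [c for c in cs if cv2.contourArea(c)>amin]
E
python3 - <<'E'
from h import *
np.set_printoptions(precision=1,suppress=True)
for n in("top","side"):
    f=cv2.imread(f"pics/{n}0.png");hsv=cv2.cvtColor(f,cv2.COLOR_BGR2HSV);H,S,V=cv2.split(hsv)
    dark=(V<75)&(S<110); brown=(H>5)&(H<17)&(S>90)&(V>25)
    for nm,m in(("dark",dark),("brown",brown)):
        for c in blobs(m,40):
            (u,v),wh,a=cv2.minAreaRect(c)
            x,y=cast(n,(u,v),14 if nm=="dark" else 60)[0,:2]
            if cv2.contourArea(c)<3000 and v>60: print(n,nm,np.array([u,v]),np.array(wh),round(a),cv2.contourArea(c),"xy",round(x),round(y))
f=cv2.imread("pics/top0.png");g=f.astype(int)
print(f[206,198],f[240,180],f[192,132])
a=cv2.resize(f[165:230,100:165],(390,390),interpolation=cv2.INTER_CUBIC);b=cv2.resize(f[160:225,270:335],(390,390),interpolation=cv2.INTER_CUBIC)
s=cv2.imread("pics/side0.png");c=cv2.resize(s[235:300,185:250],(390,390),interpolation=cv2.INTER_CUBIC);d=cv2.resize(s[140:205,245:310],(390,390),interpolation=cv2.INTER_CUBIC)
o=np.vstack([np.hstack([a,b]),np.hstack([c,d])]);cv2.imwrite("pics/crop1.png",cv2.resize(o,(600,600)))
E
```

```text
top dark [494. 374.] [18. 34.] 90 377.5 xy 42 -734
top dark [483.5 326.5] [65. 55.] 90 1706.5 xy 158 -722
top dark [131.3 203.1] [33.5 35.3] 63 756.5 xy 501 220
top dark [298.2 195. ] [33.7 27.1] 28 610.0 xy 518 -248
top dark [305.9 179.1] [17.  4.] 24 40.5 xy 564 -271
top brown [303.8 184.4] [26.   8.4] 25 82.0 xy 537 -258
top brown [113.6 137.3] [22.6 24.4] 52 282.0 xy 678 264
top brown [182.9 134.2] [25.4 38.4] 73 886.0 xy 685 72
top brown [305.2 127.7] [23.2 17.7] 23 212.0 xy 700 -269
top brown [502.5 124.5] [61. 17.] 90 378.0 xy 703 -823
side dark [ 17.4 313.1] [ 7.5 14.7] 38 49.5 xy 871 545
side dark [ 37.4 296.9] [ 6.6 13. ] 51 51.0 xy 867 488
side dark [459.4 272.8] [ 9.3 21.4] 6 66.5 xy -114 -96
side dark [211.2 278.2] [28.6 35.7] 71 683.5 xy 497 233
side dark [416.9 245.9] [ 40.3 102.8] 85 356.5 xy 10 -150
side dark [ 63.9 285.4] [  1.5 174.8] 47 62.0 xy 835 430
side dark [490.2 230.7] [13.9 43.9] 61 71.5 xy -187 -323
side dark [273. 183.] [18. 26.] 90 345.0 xy 523 -237
side dark [457.8 177.3] [67.2 32.3] 14 1639.5 xy -72 -582
side dark [401.1 165.4] [ 7.2 67. ] 10 346.5 xy 130 -564
side dark [498.3 143.9] [ 4.9 34.4] 27 72.5 xy -205 -914
side dark [462.  142.1] [29.3 59.6] 87 425.0 xy -67 -858
side dark [107.1 163.4] [ 14.8 276.4] 53 2869.5 xy 1132 -61
side dark [412.1 100.9] [ 7.7 53.8] 9 311.0 xy 185 -1164
side dark [372.5 114.2] [ 13.9 232.8] 8 2366.5 xy 327 -932
side brown [139.5 261.5] [29.8 26.9] 76 573.5 xy 677 302
side brown [208.6 253.9] [18.7 33.1] 59 395.5 xy 526 195
side brown [181.1 218.1] [27.3 37.1] 7 780.5 xy 676 107
side brown [272.7 163. ] [15.8 26.6] 56 192.5 xy 550 -290
side brown [229.  158.5] [23. 18.] 90 330.5 xy 705 -243
[108 110 104] [132 133 128] [47 42 38]
```

View pics/crop1.png

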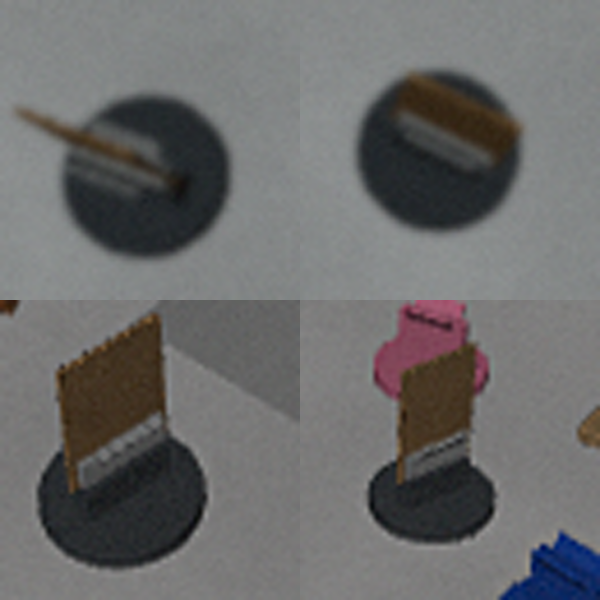

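The crop confirms it: both dark stands hold brown cards, with no blue or pink in the pair. Top-view feet are at about (131.8,203.3) and (300.3,192.5) native pixels. Next I turn these into positions.

```bash
python3 - <<'E'
from h import *
np.set_printoptions(precision=1,suppress=True)
f=cv2.imread("pics/top0.png")
FT={"A":(131.85,203.35),"B":(300.3,192.5)}
SD={"A":[(197.35,250.2),(219.2,238.25)],"B":[(267.1,156.),(282.7,150.)]}
hs=cv2.cvtColor(f,cv2.COLOR_BGR2HSV)
for k in FT:
    c=cast("top",FT[k],14)[0];e=cast("side",SD[k],138);d=e[1]-e[0]
    print(k,"foot",c,"cardtop",e.mean(0)[:2],"len",np.linalg.norm(d),"yaw deg of width",np.degrees(np.arctan2(d[1],d[0])))
    print("  reproj card top mid in top", proj("top",e.mean(0)), "ends",proj("top",e).ravel())
    # foot circle fit: dark-ish region around
    u,v=map(int,FT[k]);roi=np.zeros(f.shape[:2],bool);roi[v-24:v+24,u-24:u+24]=1
    m=roi&(f.max(2)<85)
    h=cv2.convexHull(np.vstack(blobs(m,20)));print("  enclosing",cv2.minEnclosingCircle(h),cast("top",cv2.minEnclosingCircle(h)[0],14)[0])
# plate
g=cv2.GaussianBlur(f,(5,5),0).max(2)
roi=np.zeros_like(g,bool);roi[170:245,160:237]=1
c=max(blobs(roi&(g<121)),key=cv2.contourArea);R=cv2.minAreaRect(c);P=cast("top",cv2.boxPoints(R),0)
print("plate",R,P[:,:2].tolist(),P.mean(0),[np.linalg.norm(P[i]-P[i-1]) for i in range(4)])
# box
for n in("top","side"):
    F=cv2.imread(f"pics/{n}0.png");q=cv2.cvtColor(F,cv2.COLOR_BGR2HSV)
    p=proj(n,np.array([685,72,40.]))[0];print(p)
    m=(q[...,0]<20)&(q[...,1]>90)&(q[...,2]>15)
    c=min(blobs(m,300),key=lambda c:np.hypot(*(np.array(cv2.minAreaRect(c)[0])-p)))
    a=cv2.approxPolyDP(cv2.convexHull(c),2,True)[:,0];print(n,a.tolist(),cast(n,a,60)[:,:2].tolist())
E
python3 -c "
import cv2,numpy as np
f=cv2.imread('pics/top0.png');s=cv2.imread('pics/side0.png')
a=cv2.resize(f[105:165,150:215],None,fx=6,fy=6,interpolation=3);b=cv2.resize(s[190:250,150:215],None,fx=6,fy=6,interpolation=3)
cv2.imwrite('pics/crop2.png',np.hstack([a,b]))"
```

```text
A foot [500.2 218.   14. ] cardtop [502.  225.1] len 67.1057296330035 yaw deg of width -114.33469094169399
  reproj card top mid in top [[114.1 193.6]] ends [102.1 188.4 126.1 198.9]
  enclosing ((128.8236541748047, 200.89419555664062), 20.81924057006836) [507.3 226.8  14. ]
B foot [ 525.  -253.8   14. ] cardtop [ 523.8 -242.5] len 66.69558354871452 yaw deg of width -118.6488807748665
  reproj card top mid in top [[301.6 182.7]] ends [289.7 176.7 313.6 188.8]
  enclosing ((299.6685791015625, 192.2562713623047), 17.47779655456543) [ 525.7 -252.1   14. ]
plate ((197.68472290039062, 206.607177734375), (49.53706741333008, 49.06432342529297), 11.689369201660156) [[438.13694833783825, 116.87927792991448], [576.3197815762669, 92.67863812257585], [544.9723817284046, -46.48098345229964], [408.23730876801403, -18.875123904695016]] [491.9  36.1   0. ] [np.float64(139.00807913167503), np.float64(140.286016298432), np.float64(142.6466254563504), np.float64(139.4939556355235)]
[184.1 136.7]
top [[196, 117], [203, 140], [171, 151], [166, 144], [162, 128]] [[735.5888565859216, 36.456279941041316], [667.438187244625, 15.951965666972654], [636.6808223832097, 103.56748970184924], [657.0897196798247, 117.96936614456087], [704.0691087066032, 130.61987574889767]]
[185.8 215.2]
side [[194, 201], [195, 217], [187, 237], [169, 235], [167, 221], [177, 199]] [[685.5585286340589, 21.273310741086448], [641.3106482739671, 83.98914232176185], [615.0918363445543, 166.66841056264548], [665.8285026531577, 183.31264746401268], [706.2492355407992, 137.15425487697883], [739.4015347563304, 37.57624238828373]]
```

View pics/crop2.png

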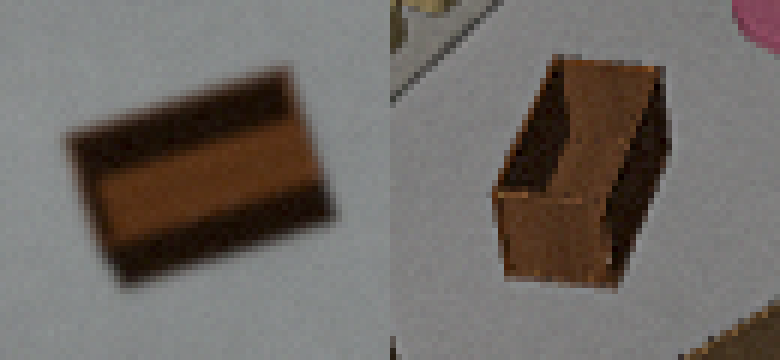

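Crop 2 shows the box: in the side view its rim corners are at about (178,199.5), (195,201), (185.7,223) and (167.8,221.7), and the inside is empty. Next I cross-check the cards, feet and box in two views.

```bash
cat >> h.py <<'E'
def tri(ut,us):
    A=[];
    for n,u in(("top",ut),("side",us)):
        c=imaging.camera_info(n);P=np.array(c["mtx"])@np.c_[c["R"],c["t"]];A+=[u[0]*P[2]-P[0],u[1]*P[2]-P[1]]
    A=[a/np.linalg.norm(a[:3]) for a in A]
    X=np.linalg.svd(np.array(A))[2][-1];X=X[:3]/X[3]
    return X,np.r_[proj("top",X)[0]-ut,proj("side",X)[0]-us]
E
python3 - <<'E'
from h import *
np.set_printoptions(precision=1,suppress=True)
k=600/130
def px(d,o):return (np.array(d)+.5)/k-.5+np.array(o)
A0,B0,C0,D0=(100,165),(270,160),(185,235),(245,140)
print("A hi end",tri(px((16,108),A0),px((57,70),C0)))
print("B hi",tri(px((108,75),B0),px((102,74),D0)))
print("B lo",tri(px((220,128),B0),px((174,46),D0)))
f=px((147,177),A0);print("A foot",cast("top",f,14),cast("side",px((122,192),C0),14))
f=px((140,150),B0);print("B foot",cast("top",f,14),cast("side",px((132,195),D0),14))
rim=np.array([(168,57),(270,67),(214,200),(107,190)]);rim=(rim+.5)/6-.5+[150,190]
W=cast("side",rim,60);print("box rim",W[:,:2],W.mean(0),[np.linalg.norm(W[i]-W[i-1]) for i in range(4)],np.degrees(np.arctan2(*(W[0]-W[3])[1::-1])))
rt=np.array([(70,137),(288,72)]);rt=(rt+.5)/6-.5+[150,105];print("top far rim",cast("top",rt,60)[:,:2])
bt=np.array([(120,285),(330,212)]);bt=(bt+.5)/6-.5+[150,105];print("top near base",cast("top",bt,0)[:,:2])
print(proj("top",W))
E
```

```text
A hi end (array([517.5, 254.1, 136.9]), array([-0.1, -0.2,  0.2,  0.1]))
B hi (array([ 544.1, -221.9,  132.8]), array([-0.1, -0.3,  0.3,  0.1]))
B lo (array([ 513. , -282.1,  132.2]), array([-0. , -0.1,  0.1,  0. ]))
A foot [[501.3 219.1  14. ]] [[501.3 227.4  14. ]]
B foot [[ 526.1 -252.9   14. ]] [[ 525.  -243.5   14. ]]
box rim [[737.5  37.1]
 [684.6  19.4]
 [652.9 119.4]
 [704.5 137.5]] [694.9  78.3  60. ] [np.float64(105.70764202031134), np.float64(55.796816841123565), np.float64(104.95663100542953), np.float64(54.70600053403167)] -71.7994070784408
top far rim [[705.8 132.8]
 [736.8  32. ]]
top near base [[653.1 120.3]
 [689.1  19. ]]
[[195.8 116.4]
 [201.8 134.1]
 [165.4 145.5]
 [159.5 127.9]]
```

```bash
cat >> h.py <<'E'
from scipy.spatial.transform import Rotation as Ro
def go(x,y,z,yaw):
    s=monitor.sense();R=Ro.from_euler("xyz",s["tcp_rot"]);T=Ro.from_euler("xyz",[np.pi,0,np.radians(yaw)])
    print("now",np.round(s["eef_pos"],1),"yaw",round(np.degrees(s["tcp_rot"][2]),1),"t",s["clock"],"open",round(s["opening"],3),"| shift",np.round(R.inv().apply(np.array([x,y,z])-s["eef_pos"])/50,3),"turn",np.round(np.degrees((R.inv()*T).as_rotvec())/6,2))
E
python3 -c "
from h import *
go(527,-252.5,200,62.6)"
```

```text
now [ 217.5 -585.4  230.6] yaw 20.4 t 0.1 open 1.002 | shift [ 8.121 -4.085  0.618] turn [-0.01 -0.   -7.04]
```

drive_tool([
  {"x": 8.12,"y": -4.08,"z": 0.6,"az": -7.04,"hand": 85},
  {"x": 8.12,"y": -4.08,"z": 0.6,"az": -7.04,"hand": 85},
  {"x": 8.12,"y": -4.08,"z": 0.6,"az": -7.04,"hand": 85},
  {"x": 8.12,"y": -4.08,"z": 0.6,"az": -7.04,"hand": 85},
  {"x": 8.12,"y": -4.08,"z": 0.6,"az": -7.04,"hand": 85},
  {"x": 8.12,"y": -4.08,"z": 0.6,"az": -7.04,"hand": 85},
  {"x": 8.12,"y": -4.08,"z": 0.6,"az": -7.04,"hand": 85},
  {"x": 8.12,"y": -4.08,"z": 0.6,"az": -7.04,"hand": 85},
], grip_force=20)

```text
invalid input
```

```bash
python3 -c "
from h import *
go(527,-252.5,200,62.6)"
```

```text
now [ 217.5 -585.4  230.6] yaw 20.4 t 0.1 open 1.002 | shift [ 8.121 -4.085  0.618] turn [-0.01 -0.   -7.04]
```

drive_tool([
  {"x": 8.12,"y": -4.08,"z": 0.6,"ax": 0,"ay": 0,"az": -7.04,"hand": 85},
  {"x": 8.12,"y": -4.08,"z": 0.6,"ax": 0,"ay": 0,"az": -7.04,"hand": 85},
  {"x": 8.12,"y": -4.08,"z": 0.6,"ax": 0,"ay": 0,"az": -7.04,"hand": 85},
  {"x": 8.12,"y": -4.08,"z": 0.6,"ax": 0,"ay": 0,"az": -7.04,"hand": 85},
  {"x": 8.12,"y": -4.08,"z": 0.6,"ax": 0,"ay": 0,"az": -7.04,"hand": 85},
  {"x": 8.12,"y": -4.08,"z": 0.6,"ax": 0,"ay": 0,"az": -7.04,"hand": 85},
  {"x": 8.12,"y": -4.08,"z": 0.6,"ax": 0,"ay": 0,"az": -7.04,"hand": 85},
  {"x": 8.12,"y": -4.08,"z": 0.6,"ax": 0,"ay": 0,"az": -7.04,"hand": 85},
], grip_force=20)

```text
clock: 0.9
eef_pos: [490.6, -291.9, 204.7]
tcp_rot: [-3.141, 0.0, 1.093]
contact_force: [1.0, -0.7, -0.4]
opening: 0.993
grasp_force: 0.0
```

```bash
python3 -c "
from h import *
go(527,-252.5,150,62.6)"
```

```text
now [ 490.6 -291.9  204.7] yaw 62.6 t 0.9 open 0.993 | shift [1.034 0.285 1.093] turn [-0.  0.  0.]
```

drive_tool([
  {"x": 0,"y": 0,"z": 0,"ax": 0,"ay": 0,"az": 0,"hand": 85},
  {"x": 0,"y": 0,"z": 0,"ax": 0,"ay": 0,"az": 0,"hand": 85},
])

```text
clock: 1.1
eef_pos: [489.9, -292.6, 204.5]
tcp_rot: [-3.141, 0.0, 1.096]
contact_force: [-0.5, -0.4, -0.9]
opening: 0.996
grasp_force: 0.0
```

```bash
python3 -c "
from h import *
go(527,-252.5,150,62.6)"
```

```text
now [ 489.9 -292.6  204.5] yaw 62.8 t 1.1 open 0.996 | shift [1.052 0.294 1.089] turn [-0.01  0.    0.03]
```

drive_tool([
  {"x": 1.05,"y": 0.29,"z": 0.0,"ax": 0,"ay": 0,"az": 0.03,"hand": 85},
  {"x": 1.05,"y": 0.29,"z": 0.5,"ax": 0,"ay": 0,"az": 0.03,"hand": 85},
  {"x": 1.05,"y": 0.29,"z": 1.09,"ax": 0,"ay": 0,"az": 0.03,"hand": 85},
  {"x": 1.05,"y": 0.29,"z": 1.09,"ax": 0,"ay": 0,"az": 0.03,"hand": 85},
  {"x": 1.05,"y": 0.29,"z": 1.09,"ax": 0,"ay": 0,"az": 0.03,"hand": 85},
])

```text
clock: 1.6
eef_pos: [525.6, -254.7, 150.5]
tcp_rot: [-3.14, 0.0, 1.088]
contact_force: [-0.5, -1.3, 0.2]
opening: 0.993
grasp_force: 0.0
```

```bash
python3 - <<'E'
from h import *
go(527,-252.5,88,62.6)
a=imaging.grab_frame("side")[95:215,215:335,::-1];b=imaging.grab_frame("top")[120:240,240:360,::-1]
cv2.imwrite("pics/b1.png",np.hstack([cv2.resize(i,(400,400),interpolation=3) for i in(a,b)]))
E
```

```text
now [ 525.6 -254.7  150.5] yaw 62.4 t 1.6 open 0.993 | shift [0.052 0.005 1.251] turn [-0.01  0.   -0.04]
```

View pics/b1.png

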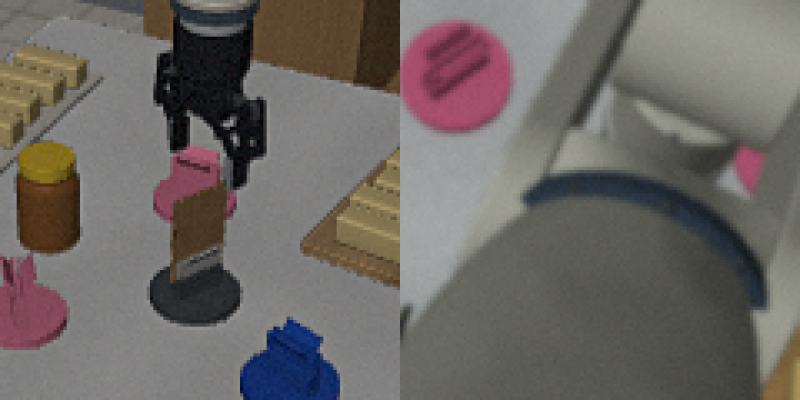

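The side crop shows open finger tips at about (180,148) and (238,185), straddling the card top at (198,197). Alignment looks right, so I go down.

drive_tool([
  {"x": 0.05,"y": 0.0,"z": 0.4,"ax": 0,"ay": 0,"az": 0,"hand": 85},
  {"x": 0.05,"y": 0.0,"z": 0.8,"ax": 0,"ay": 0,"az": 0,"hand": 85},
  {"x": 0.05,"y": 0.0,"z": 1.25,"ax": 0,"ay": 0,"az": 0,"hand": 85},
  {"x": 0.05,"y": 0.0,"z": 1.25,"ax": 0,"ay": 0,"az": 0,"hand": 60},
  {"x": 0.05,"y": 0.0,"z": 1.25,"ax": 0,"ay": 0,"az": 0,"hand": 40},
  {"x": 0.05,"y": 0.0,"z": 1.25,"ax": 0,"ay": 0,"az": 0,"hand": 28},
  {"x": 0.05,"y": 0.0,"z": 1.25,"ax": 0,"ay": 0,"az": 0,"hand": 24},
])

```text
clock: 2.4
eef_pos: [528.6, -252.0, 89.4]
tcp_rot: [3.139, -0.0, 1.09]
contact_force: [-1.0, 0.4, -0.3]
opening: 0.325
grasp_force: 0.0
```

```bash
python3 - <<'E'
from h import *
go(527,-252.5,88,62.6)
a=imaging.grab_frame("side")[120:210,230:320,::-1]
cv2.imwrite("pics/b2.png",cv2.resize(a,(600,600),interpolation=3))
E
```

```text
now [ 528.6 -252.    89.4] yaw 62.4 t 2.4 open 0.325 | shift [-0.024 -0.024  0.028] turn [ 0.02 -0.   -0.03]
```

View pics/b2.png

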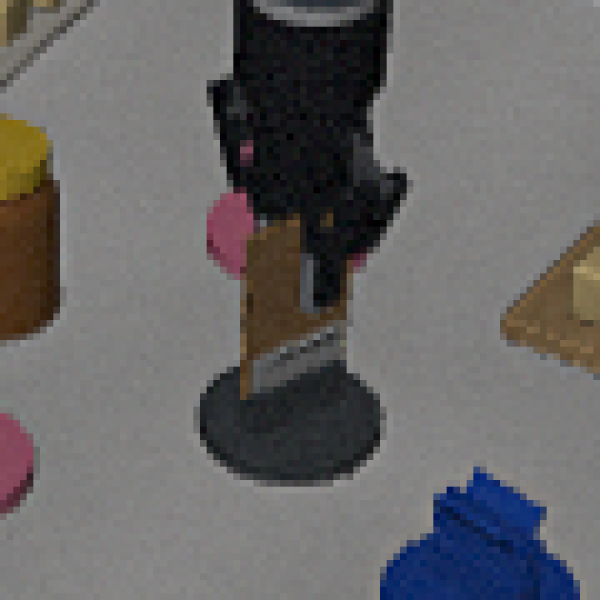

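The visible finger is at (322,270) with its gap at 28 mm. Allowing for that, the grip centre is at about u=297, which matches the card's middle (297). I close gently.

drive_tool([
  {"x": 0,"y": 0,"z": 0.03,"ax": 0,"ay": 0,"az": 0,"hand": 18},
  {"x": 0,"y": 0,"z": 0.03,"ax": 0,"ay": 0,"az": 0,"hand": 14},
  {"x": 0,"y": 0,"z": 0.03,"ax": 0,"ay": 0,"az": 0,"hand": 12},
  {"x": 0,"y": 0,"z": 0.03,"ax": 0,"ay": 0,"az": 0,"hand": 12},
])

```text
clock: 2.85
eef_pos: [527.7, -251.5, 86.4]
tcp_rot: [-3.141, 0.0, 1.09]
contact_force: [0.2, 0.5, -0.1]
opening: 0.139
grasp_force: 0.0
```

```bash
python3 - <<'E'
from h import *
s=monitor.sense();R=Ro.from_euler("xyz",s["tcp_rot"]);print(np.round(R.inv().apply(s["contact_force"]),1),s["grasp_force"],s["opening"]*85)
E
```

```text
[ 0.6 -0.1  0.1] 0.0 11.772976241634614
```

drive_tool([
  {"x": 0,"y": 0,"z": 0,"ax": 0,"ay": 0,"az": 0,"hand": 9},
  {"x": 0,"y": 0,"z": 0,"ax": 0,"ay": 0,"az": 0,"hand": 6},
  {"x": 0,"y": 0,"z": 0,"ax": 0,"ay": 0,"az": 0,"hand": 3},
  {"x": 0,"y": 0,"z": 0,"ax": 0,"ay": 0,"az": 0,"hand": 0},
  {"x": 0,"y": 0,"z": 0,"ax": 0,"ay": 0,"az": 0,"hand": 0},
  {"x": 0,"y": 0,"z": 0,"ax": 0,"ay": 0,"az": 0,"hand": 0},
], grip_force=45)

```text
clock: 3.45
eef_pos: [527.8, -251.5, 86.5]
tcp_rot: [3.141, -0.0, 1.09]
contact_force: [1.0, -1.0, 0.3]
opening: 0.043
grasp_force: 44.2
```

```bash
python3 - <<'E'
from h import *
s=monitor.sense();R=Ro.from_euler("xyz",s["tcp_rot"]);print(s["eef_pos"],np.round(R.inv().apply(s["contact_force"]),1),s["wrist_torque"],s["grasp_force"],s["opening"]*85)
E
```

```text
[ 527.81066831 -251.48288596   86.47717275] [-0.4  1.4 -0.3] [ 0.04366112  0.01392232 -0.09097207] 44.23392176628113 3.622394095751441
```

drive_tool([
  {"x": 0,"y": 0,"z": -0.06,"ax": 0,"ay": 0,"az": 0,"hand": 0},
  {"x": 0,"y": 0,"z": -0.12,"ax": 0,"ay": 0,"az": 0,"hand": 0},
  {"x": 0,"y": 0,"z": -0.2,"ax": 0,"ay": 0,"az": 0,"hand": 0},
  {"x": 0,"y": 0,"z": -0.3,"ax": 0,"ay": 0,"az": 0,"hand": 0},
  {"x": 0,"y": 0,"z": -0.3,"ax": 0,"ay": 0,"az": 0,"hand": 0},
  {"x": 0,"y": 0,"z": -0.3,"ax": 0,"ay": 0,"az": 0,"hand": 0},
])

```text
clock: 4.05
eef_pos: [527.9, -251.5, 101.6]
tcp_rot: [3.141, -0.0, 1.09]
contact_force: [-0.3, 0.3, -6.9]
opening: 0.036
grasp_force: 43.8
```

```bash
python3 - <<'E'
from h import *
s=monitor.sense();print(s["eef_pos"],s["contact_force"],s["opening"]*85)
a=imaging.grab_frame("side")[120:210,230:320,::-1]
cv2.imwrite("pics/b3.png",cv2.resize(a,(600,600),interpolation=3))
E
```

```text
[ 527.85227696 -251.51597035  101.64882434] [-0.33154477  0.2565386  -6.89515385] 3.0684680455590176
```

The wrist carries 6.9 N, so the whole stand came up and B is the good one. I set it back down.

drive_tool([
  {"x": 0,"y": 0,"z": 0.12,"ax": 0,"ay": 0,"az": 0,"hand": 0},
  {"x": 0,"y": 0,"z": 0.2,"ax": 0,"ay": 0,"az": 0,"hand": 0},
  {"x": 0,"y": 0,"z": 0.26,"ax": 0,"ay": 0,"az": 0,"hand": 0},
  {"x": 0,"y": 0,"z": 0.3,"ax": 0,"ay": 0,"az": 0,"hand": 0},
  {"x": 0,"y": 0,"z": 0.32,"ax": 0,"ay": 0,"az": 0,"hand": 0},
  {"x": 0,"y": 0,"z": 0.32,"ax": 0,"ay": 0,"az": 0,"hand": 0},
])

```text
clock: 4.7
eef_pos: [527.4, -251.3, 86.5]
tcp_rot: [-3.141, 0.0, 1.09]
contact_force: [-5.1, 1.4, 7.4]
opening: 0.042
grasp_force: 46.3
```

drive_tool([
  {"x": 0,"y": 0,"z": -0.015,"ax": 0,"ay": 0,"az": 0,"hand": 0},
  {"x": 0,"y": 0,"z": -0.015,"ax": 0,"ay": 0,"az": 0,"hand": 6},
  {"x": 0,"y": 0,"z": -0.015,"ax": 0,"ay": 0,"az": 0,"hand": 12},
  {"x": 0,"y": 0,"z": -0.015,"ax": 0,"ay": 0,"az": 0,"hand": 40},
  {"x": 0,"y": 0,"z": -0.015,"ax": 0,"ay": 0,"az": 0,"hand": 85},
  {"x": 0,"y": 0,"z": -0.015,"ax": 0,"ay": 0,"az": 0,"hand": 85},
  {"x": 0,"y": 0,"z": -0.5,"ax": 0,"ay": 0,"az": 0,"hand": 85},
  {"x": 0,"y": 0,"z": -1.3,"ax": 0,"ay": 0,"az": 0,"hand": 85},
], grip_force=20)

```text
clock: 5.5
eef_pos: [526.0, -250.7, 148.7]
tcp_rot: [-3.136, 0.0, 1.09]
contact_force: [0.2, 0.3, -0.2]
opening: 0.969
grasp_force: 0.0
```

```bash
python3 - <<'E'
from h import *
go(502,222,200,65.5)
a=imaging.grab_frame("side")[120:210,230:320,::-1]
cv2.imwrite("pics/b4.png",cv2.resize(a,(400,400),interpolation=3))
E
```

```text
now [ 526.  -250.7  148.7] yaw 62.4 t 5.5 open 0.969 | shift [ 8.158 -4.805 -1.001] turn [-0.05  0.   -0.51]
```

View pics/b4.png

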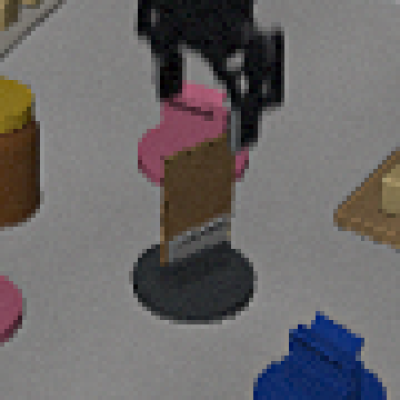

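The good stand is upright at about (190,280) with its card seated in the clip. Now to stand A.

drive_tool([
  {"x": 0,"y": 0,"z": -0.7,"ax": 0.05,"ay": 0,"az": 0,"hand": 85},
  {"x": 8.14,"y": -4.74,"z": -1,"ax": 0,"ay": 0,"az": -0.5,"hand": 85},
  {"x": 8.14,"y": -4.74,"z": -1,"ax": 0,"ay": 0,"az": -0.5,"hand": 85},
  {"x": 8.14,"y": -4.74,"z": -1,"ax": 0,"ay": 0,"az": -0.5,"hand": 85},
  {"x": 8.14,"y": -4.74,"z": -1,"ax": 0,"ay": 0,"az": -0.5,"hand": 85},
  {"x": 8.14,"y": -4.74,"z": -1,"ax": 0,"ay": 0,"az": -0.5,"hand": 85},
  {"x": 8.14,"y": -4.74,"z": -1,"ax": 0,"ay": 0,"az": -0.5,"hand": 85},
  {"x": 8.14,"y": -4.74,"z": -1,"ax": 0,"ay": 0,"az": -0.5,"hand": 85},
])

```text
clock: 6.35
eef_pos: [511.3, 99.9, 196.9]
tcp_rot: [3.141, -0.001, 1.142]
contact_force: [0.6, -0.4, -0.5]
opening: 0.994
grasp_force: 0.0
```

drive_tool([
  {"x": 0,"y": 0,"z": 0,"ax": 0,"ay": 0,"az": 0,"hand": 85},
  {"x": 0,"y": 0,"z": 0,"ax": 0,"ay": 0,"az": 0,"hand": 85},
])

```text
clock: 6.55
eef_pos: [511.5, 99.0, 196.6]
tcp_rot: [3.141, 0.0, 1.145]
contact_force: [0.4, -0.1, 0.3]
opening: 0.994
grasp_force: 0.0
```

```bash
python3 - <<'E'
from h import *
go(503,220,150,65.5)
E
```

```text
now [511.5  99.  196.6] yaw 65.6 t 6.55 open 0.994 | shift [ 2.134 -1.153  0.931] turn [0.   0.   0.02]
```

drive_tool([
  {"x": 2.13,"y": -1.15,"z": 0,"ax": 0,"ay": 0,"az": 0,"hand": 85},
  {"x": 2.13,"y": -1.15,"z": 0,"ax": 0,"ay": 0,"az": 0,"hand": 85},
  {"x": 2.13,"y": -1.15,"z": 0.3,"ax": 0,"ay": 0,"az": 0,"hand": 85},
  {"x": 2.13,"y": -1.15,"z": 0.9,"ax": 0,"ay": 0,"az": 0,"hand": 85},
  {"x": 2.13,"y": -1.15,"z": 1.6,"ax": 0,"ay": 0,"az": 0,"hand": 85},
  {"x": 2.13,"y": -1.15,"z": 2.2,"ax": 0,"ay": 0,"az": 0,"hand": 50},
  {"x": 2.13,"y": -1.15,"z": 2.2,"ax": 0,"ay": 0,"az": 0,"hand": 34},
  {"x": 2.13,"y": -1.15,"z": 2.2,"ax": 0,"ay": 0,"az": 0,"hand": 30},
])

```text
clock: 7.35
eef_pos: [503.8, 217.5, 86.7]
tcp_rot: [-3.141, 0.001, 1.141]
contact_force: [-0.1, 1.7, 0.7]
opening: 0.505
grasp_force: 0.0
```

```bash
python3 - <<'E'
from h import *
go(503,220,86,65.5)
a=imaging.grab_frame("side")[200:300,155:255,::-1]
cv2.imwrite("pics/a1.png",cv2.resize(a,(600,600),interpolation=3))
E
```

```text
now [503.8 217.5  86.7] yaw 65.4 t 7.35 open 0.505 | shift [ 0.038 -0.036  0.014] turn [-0.01  0.01 -0.02]
```

View pics/a1.png

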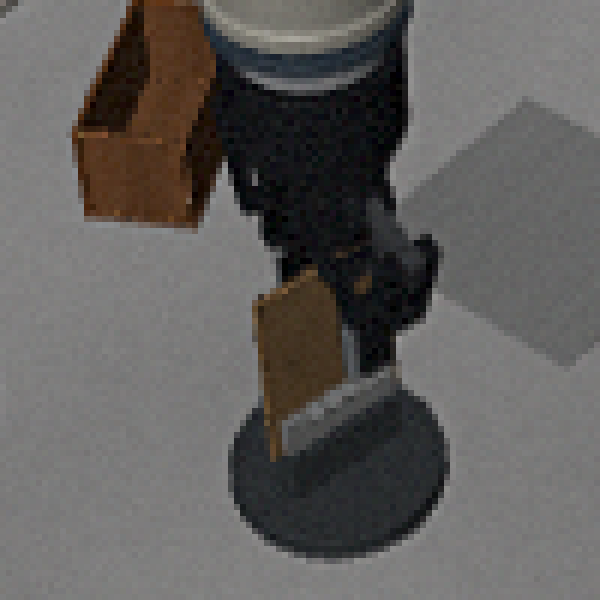

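The finger pad is at about (370,345), which puts the grip centre at u≈328. The card spans 255 to 400, so it is centred. Closing in stages.

drive_tool([
  {"x": 0,"y": 0,"z": 0,"ax": 0,"ay": 0,"az": 0,"hand": 22},
  {"x": 0,"y": 0,"z": 0,"ax": 0,"ay": 0,"az": 0,"hand": 16},
  {"x": 0,"y": 0,"z": 0,"ax": 0,"ay": 0,"az": 0,"hand": 13},
  {"x": 0,"y": 0,"z": 0,"ax": 0,"ay": 0,"az": 0,"hand": 11},
  {"x": 0,"y": 0,"z": 0,"ax": 0,"ay": 0,"az": 0,"hand": 11},
])

```text
clock: 7.9
eef_pos: [503.6, 218.9, 86.9]
tcp_rot: [3.141, -0.0, 1.142]
contact_force: [-0.3, -0.1, -0.3]
opening: 0.128
grasp_force: 0.0
```

```bash
python3 - <<'E'
from h import *
s=monitor.sense();R=Ro.from_euler("xyz",s["tcp_rot"]);print(s["eef_pos"],np.round(R.inv().apply(s["contact_force"]),1),s["grasp_force"],s["opening"]*85)
E
```

```text
[503.59361252 218.85213404  86.87273834] [-0.2 -0.2  0.3] 0.0 10.873828960704037
```

drive_tool([
  {"x": 0,"y": 0,"z": 0,"ax": 0,"ay": 0,"az": 0,"hand": 8},
  {"x": 0,"y": 0,"z": 0,"ax": 0,"ay": 0,"az": 0,"hand": 6},
  {"x": 0,"y": 0,"z": 0,"ax": 0,"ay": 0,"az": 0,"hand": 3},
  {"x": 0,"y": 0,"z": 0,"ax": 0,"ay": 0,"az": 0,"hand": 0},
  {"x": 0,"y": 0,"z": 0,"ax": 0,"ay": 0,"az": 0,"hand": 0},
], grip_force=45)

```text
clock: 8.4
eef_pos: [503.8, 218.7, 86.6]
tcp_rot: [3.141, -0.0, 1.142]
contact_force: [1.3, 0.5, -0.8]
opening: 0.042
grasp_force: 44.3
```

drive_tool([
  {"x": 0,"y": 0,"z": -0.06,"ax": 0,"ay": 0,"az": 0,"hand": 0},
  {"x": 0,"y": 0,"z": -0.12,"ax": 0,"ay": 0,"az": 0,"hand": 0},
  {"x": 0,"y": 0,"z": -0.18,"ax": 0,"ay": 0,"az": 0,"hand": 0},
  {"x": 0,"y": 0,"z": -0.24,"ax": 0,"ay": 0,"az": 0,"hand": 0},
  {"x": 0,"y": 0,"z": -0.24,"ax": 0,"ay": 0,"az": 0,"hand": 0},
])

```text
clock: 8.9
eef_pos: [503.8, 218.8, 99.2]
tcp_rot: [3.141, -0.001, 1.142]
contact_force: [1.1, -0.5, 1.0]
opening: 0.042
grasp_force: 44.3
```

The pull is only about 1 N and the card is sliding out, so A is the weak stand. I lift clear and check.

drive_tool([
  {"x": 0,"y": 0,"z": -0.3,"ax": 0,"ay": 0,"az": 0,"hand": 0},
  {"x": 0,"y": 0,"z": -0.6,"ax": 0,"ay": 0,"az": 0,"hand": 0},
  {"x": 0,"y": 0,"z": -1.2,"ax": 0,"ay": 0,"az": 0,"hand": 0},
  {"x": 0,"y": 0,"z": -2,"ax": 0,"ay": 0,"az": 0,"hand": 0},
  {"x": 0,"y": 0,"z": -2,"ax": 0,"ay": 0,"az": 0,"hand": 0},
])

```text
clock: 9.4
eef_pos: [506.0, 220.0, 203.4]
tcp_rot: [3.137, -0.006, 1.142]
contact_force: [0.0, 0.9, 0.1]
opening: 0.042
grasp_force: 44.3
```

```bash
python3 - <<'E'
from h import *
go(696,75,195,108)
s=imaging.grab_frame("side");t=imaging.grab_frame("top")
cv2.imwrite("pics/c1s.png",s[:,:,::-1]);cv2.imwrite("pics/c1t.png",t[:,:,::-1])
a=s[170:300,150:280,::-1];b=t[120:250,80:210,::-1]
cv2.imwrite("pics/c1.png",np.hstack([cv2.resize(i,(400,400),interpolation=3) for i in(a,b)]))
E
```

```text
now [506.  220.  203.4] yaw 65.4 t 9.4 open 0.042 | shift [-1.059  4.661  0.185] turn [ 0.06 -0.04 -7.09]
```

View pics/c1.png

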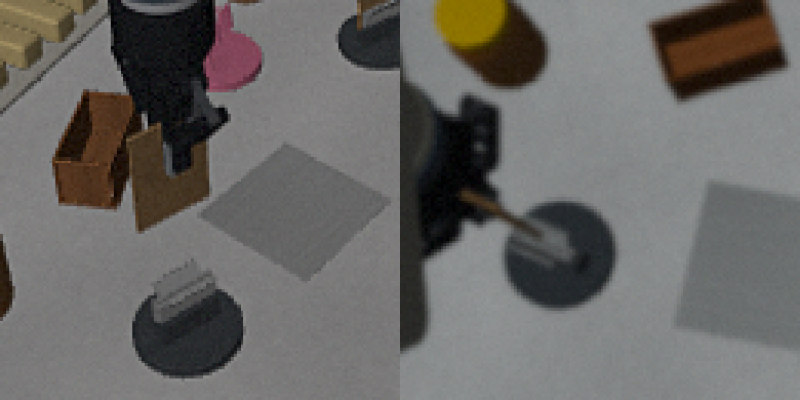

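The card is in the fingers and stand A stays upright and empty at (188,320) left and (560,255) right. I carry the card to the box.

drive_tool([
  {"x": -1.06,"y": 4.66,"z": 0,"ax": 0,"ay": 0,"az": -7.1,"hand": 0},
  {"x": -1.06,"y": 4.66,"z": 0,"ax": 0,"ay": 0,"az": -7.1,"hand": 0},
  {"x": -1.06,"y": 4.66,"z": 0,"ax": 0,"ay": 0,"az": -7.1,"hand": 0},
  {"x": -1.06,"y": 4.66,"z": 0,"ax": 0,"ay": 0,"az": -7.1,"hand": 0},
  {"x": -1.06,"y": 4.66,"z": 0,"ax": 0,"ay": 0,"az": -7.1,"hand": 0},
  {"x": -1.06,"y": 4.66,"z": 0,"ax": 0,"ay": 0,"az": -7.1,"hand": 0},
  {"x": -1.06,"y": 4.66,"z": 0,"ax": 0,"ay": 0,"az": -7.1,"hand": 0},
  {"x": -1.06,"y": 4.66,"z": 0,"ax": 0,"ay": 0,"az": -7.1,"hand": 0},
])

```text
clock: 10.3
eef_pos: [691.9, 74.2, 197.1]
tcp_rot: [-3.139, -0.001, 1.885]
contact_force: [0.1, 0.5, -0.4]
opening: 0.039
grasp_force: 44.4
```

```bash
python3 - <<'E'
from h import *
go(696,75,130,108)
t=imaging.grab_frame("top");cv2.imwrite("pics/d1t.png",t[:,:,::-1]);s=imaging.grab_frame("side");cv2.imwrite("pics/d1s.png",s[:,:,::-1])
# stand A foot from clear top picture c1t
f=cv2.GaussianBlur(cv2.imread("pics/c1t.png"),(3,3),0);m=np.zeros(f.shape[:2],bool);m[180:225,108:155]=1
m&=f.max(2)<85
c=max(blobs(m,20),key=cv2.contourArea);h=cv2.convexHull(c)
print(cv2.minEnclosingCircle(h),cv2.fitEllipse(h));p=cv2.fitEllipse(h)[0];print(cast("top",p,14),cast("top",p,7))
E
```

```text
now [691.9  74.2 197.1] yaw 108.0 t 10.3 open 0.039 | shift [-0.012  0.086  1.341] turn [-0.03 -0.01 -0.  ]
((126.54285430908203, 196.54286193847656), 24.849721908569336) ((127.38825225830078, 197.71929931640625), (36.32075500488281, 49.619346618652344), 137.08665466308594)
[[516.39832231 231.26915631  14.        ]] [[517.82085634 233.5087225    7.        ]]
```

drive_tool([
  {"x": 0,"y": 0.07,"z": 0.6,"ax": 0,"ay": 0,"az": 0,"hand": 0},
  {"x": 0,"y": 0.07,"z": 1.3,"ax": 0,"ay": 0,"az": 0,"hand": 0},
  {"x": 0,"y": 0.07,"z": 1.6,"ax": 0,"ay": 0,"az": 0,"hand": 0},
  {"x": 0,"y": 0.07,"z": 1.8,"ax": 0,"ay": 0,"az": 0,"hand": 0},
  {"x": 0,"y": 0.07,"z": 2,"ax": 0,"ay": 0,"az": 0,"hand": 0},
  {"x": 0,"y": 0.07,"z": 2.2,"ax": 0,"ay": 0,"az": 0,"hand": 0},
  {"x": 0,"y": 0.07,"z": 2.4,"ax": 0,"ay": 0,"az": 0,"hand": 0},
  {"x": 0,"y": 0.07,"z": 2.6,"ax": 0,"ay": 0,"az": 0,"hand": 0},
])

```text
clock: 11.2
eef_pos: [697.1, 74.8, 68.4]
tcp_rot: [3.141, 0.0, 1.886]
contact_force: [0.2, 0.2, 0.6]
opening: 0.04
grasp_force: 44.4
```

```bash
python3 - <<'E'
from h import *
go(696,75,62,108)
s=imaging.grab_frame("side")
a=s[170:270,130:230,::-1];b=imaging.grab_frame("top")[90:190,130:230,::-1]
cv2.imwrite("pics/d2.png",np.hstack([cv2.resize(i,(400,400),interpolation=3) for i in(a,b)]))
E
```

```text
now [697.1  74.8  68.4] yaw 108.0 t 11.2 open 0.04 | shift [ 0.011 -0.02   0.128] turn [0.01 0.   0.01]
```

drive_tool([
  {"x": 0,"y": 0,"z": 0.13,"ax": 0,"ay": 0,"az": 0,"hand": 0},
  {"x": 0,"y": 0,"z": 0.16,"ax": 0,"ay": 0,"az": 0,"hand": 0},
  {"x": 0,"y": 0,"z": 0.16,"ax": 0,"ay": 0,"az": 0,"hand": 8},
  {"x": 0,"y": 0,"z": 0.16,"ax": 0,"ay": 0,"az": 0,"hand": 14},
  {"x": 0,"y": 0,"z": 0.16,"ax": 0,"ay": 0,"az": 0,"hand": 18},
  {"x": 0,"y": 0,"z": 0.0,"ax": 0,"ay": 0,"az": 0,"hand": 30},
  {"x": 0,"y": 0,"z": -0.3,"ax": 0,"ay": 0,"az": 0,"hand": 60},
  {"x": 0,"y": 0,"z": -0.8,"ax": 0,"ay": 0,"az": 0,"hand": 80},
], grip_force=20)

```text
clock: 12.1
eef_pos: [696.0, 74.7, 108.9]
tcp_rot: [-3.14, -0.0, 1.886]
contact_force: [0.2, 0.6, 0.3]
opening: 0.678
grasp_force: 0.0
```

drive_tool([
  {"x": 0,"y": 0,"z": -0.8,"ax": 0,"ay": 0,"az": 0,"hand": 80},
  {"x": 0,"y": 0,"z": -1.6,"ax": 0,"ay": 0,"az": 0,"hand": 80},
  {"x": 0,"y": 0,"z": -2.2,"ax": 0,"ay": 0,"az": 0,"hand": 80},
  {"x": 0,"y": 0,"z": -2.2,"ax": 0,"ay": 0,"az": 0,"hand": 80},
])

```text
clock: 12.5
eef_pos: [699.7, 75.1, 226.0]
tcp_rot: [3.132, 0.002, 1.886]
contact_force: [-0.5, -0.7, 0.7]
opening: 0.937
grasp_force: 0.0
```

```bash
python3 - <<'E'
from h import *
go(503.5,219,200,65.5)
s=imaging.grab_frame("side");cv2.imwrite("pics/e1s.png",s[:,:,::-1])
# numeric check: brown blobs near box, predicted rim px
q=cv2.cvtColor(s[:,:,::-1].copy(),cv2.COLOR_BGR2HSV);m=(q[...,0]<20)&(q[...,1]>70)&(q[...,2]>15)
for c in blobs(m,100):
    x,y,w,h=cv2.boundingRect(c)
    if 120<x+w/2<260 and 150<y+h/2<280: print(x,y,w,h,cv2.contourArea(c))
b=np.array([np.cos(np.radians(108)),np.sin(np.radians(108)),0]);C=np.array([696,75,0])
print("expected card top ends",proj("side",[C+35*b+[0,0,105],C-35*b+[0,0,105]]).round())
E
```

```text
now [699.7  75.1 226. ] yaw 108.0 t 12.5 open 0.937 | shift [ 3.953 -2.845  0.484] turn [ 0.1  -0.02  7.09]
124 244 30 34 590.5
167 194 30 44 809.5
220 146 19 25 357.0
expected card top ends [[177. 206.]
 [183. 192.]]
```

Brown pixels above the box now reach row 194 (rim was 199), within its old width, so the card is standing in the box. Back to stand A to slide it.

drive_tool([
  {"x": 3.95,"y": -2.84,"z": 0.4,"ax": 0.1,"ay": 0,"az": 7.1,"hand": 85},
  {"x": 3.95,"y": -2.84,"z": 0.4,"ax": 0.1,"ay": 0,"az": 7.1,"hand": 85},
  {"x": 3.95,"y": -2.84,"z": 0.4,"ax": 0.1,"ay": 0,"az": 7.1,"hand": 85},
  {"x": 3.95,"y": -2.84,"z": 0.4,"ax": 0.1,"ay": 0,"az": 7.1,"hand": 85},
  {"x": 3.95,"y": -2.84,"z": 0.4,"ax": 0.1,"ay": 0,"az": 7.1,"hand": 85},
  {"x": 3.95,"y": -2.84,"z": 0.4,"ax": 0.1,"ay": 0,"az": 7.1,"hand": 85},
  {"x": 3.95,"y": -2.84,"z": 0.4,"ax": 0.1,"ay": 0,"az": 7.1,"hand": 85},
  {"x": 3.95,"y": -2.84,"z": 0.4,"ax": 0.1,"ay": 0,"az": 7.1,"hand": 85},
])

```text
clock: 13.35
eef_pos: [501.2, 218.3, 198.7]
tcp_rot: [-3.133, 0.004, 1.144]
contact_force: [0.3, -0.4, -0.2]
opening: 0.994
grasp_force: 0.0
```

drive_tool([
  {"x": 0,"y": 0,"z": 0,"ax": 0,"ay": 0,"az": 0,"hand": 85},
  {"x": 0,"y": 0,"z": 0,"ax": 0,"ay": 0,"az": 0,"hand": 85},
])

```text
clock: 13.55
eef_pos: [501.3, 217.9, 198.5]
tcp_rot: [-3.132, 0.004, 1.141]
contact_force: [-0.3, 0.4, -0.3]
opening: 0.996
grasp_force: 0.0
```

```bash
python3 - <<'E'
from h import *
go(503.6,219,22,65.5)
t=cv2.cvtColor(imaging.grab_frame("side"),cv2.COLOR_RGB2BGR);cv2.imwrite("pics/f1s.png",t)
E
```

```text
now [501.3 217.9 198.5] yaw 65.4 t 13.55 open 0.996 | shift [0.052 0.067 3.529] turn [-0.09  0.04 -0.02]
```

drive_tool([
  {"x": 0.05,"y": 0.06,"z": 0.8,"ax": -0.09,"ay": 0.04,"az": 0,"hand": 85},
  {"x": 0.05,"y": 0.06,"z": 1.6,"ax": -0.09,"ay": 0.04,"az": 0,"hand": 85},
  {"x": 0.05,"y": 0.06,"z": 2.3,"ax": -0.09,"ay": 0.04,"az": 0,"hand": 85},
  {"x": 0.05,"y": 0.06,"z": 2.7,"ax": -0.09,"ay": 0.04,"az": 0,"hand": 85},
  {"x": 0.05,"y": 0.06,"z": 3.1,"ax": -0.09,"ay": 0.04,"az": 0,"hand": 85},
  {"x": 0.05,"y": 0.06,"z": 3.4,"ax": -0.09,"ay": 0.04,"az": 0,"hand": 85},
  {"x": 0.05,"y": 0.06,"z": 3.5,"ax": -0.09,"ay": 0.04,"az": 0,"hand": 85},
  {"x": 0.05,"y": 0.06,"z": 3.5,"ax": -0.09,"ay": 0.04,"az": 0,"hand": 70},
])

```text
clock: 14.4
eef_pos: [502.4, 219.3, 23.0]
tcp_rot: [-3.141, 0.0, 1.142]
contact_force: [-0.2, -0.3, 0.5]
opening: 0.853
grasp_force: 0.0
```

drive_tool([
  {"x": 0,"y": 0,"z": 0,"ax": 0,"ay": 0,"az": 0,"hand": 50},
  {"x": 0,"y": 0,"z": 0,"ax": 0,"ay": 0,"az": 0,"hand": 40},
  {"x": 0,"y": 0,"z": 0,"ax": 0,"ay": 0,"az": 0,"hand": 32},
  {"x": 0,"y": 0,"z": 0,"ax": 0,"ay": 0,"az": 0,"hand": 26},
  {"x": 0,"y": 0,"z": 0,"ax": 0,"ay": 0,"az": 0,"hand": 26},
])

```text
clock: 14.9
eef_pos: [504.1, 219.9, 24.7]
tcp_rot: [3.139, -0.002, 1.142]
contact_force: [3.1, -3.2, 6.9]
opening: 0.314
grasp_force: 10.6
```

```bash
python3 - <<'E'
from h import *
s=monitor.sense();R=Ro.from_euler("xyz",s["tcp_rot"]);print(s["eef_pos"],np.degrees(s["tcp_rot"]),np.round(R.inv().apply(s["contact_force"]),1),s["grasp_force"],s["opening"]*85)
E
```

```text
[504.09919145 219.90005092  24.69561033] [ 1.79862330e+02 -1.41189856e-01  6.54516286e+01] [-1.6  4.2 -6.9] 10.624782958184369 26.66511585530708
```

At 27 mm the flared tabs meet the fingers' knuckles, giving about 7 N. I back off, turn 90° and take the stem across its plain 60 mm width instead.

drive_tool([
  {"x": 0,"y": 0,"z": 0,"ax": 0,"ay": 0,"az": 0,"hand": 32},
  {"x": 0,"y": 0,"z": 0,"ax": 0,"ay": 0,"az": 0,"hand": 50},
  {"x": 0,"y": 0,"z": 0,"ax": 0,"ay": 0,"az": 0,"hand": 85},
  {"x": 0,"y": 0,"z": 0,"ax": 0,"ay": 0,"az": 0,"hand": 85},
  {"x": 0,"y": 0,"z": -0.5,"ax": 0,"ay": 0,"az": 0,"hand": 85},
  {"x": 0,"y": 0,"z": -1.2,"ax": 0,"ay": 0,"az": 0,"hand": 85},
  {"x": 0,"y": 0,"z": -2.0,"ax": 0,"ay": 0,"az": 0,"hand": 85},
  {"x": 0,"y": 0,"z": -2.0,"ax": 0,"ay": 0,"az": 0,"hand": 85},
])

```text
clock: 15.7
eef_pos: [505.4, 221.0, 128.2]
tcp_rot: [3.137, -0.006, 1.142]
contact_force: [0.3, 0.4, 0.2]
opening: 0.99
grasp_force: 0.0
```

drive_tool([
  {"x": 0,"y": 0,"z": 0,"ax": 0,"ay": 0,"az": -15,"hand": 85},
  {"x": 0,"y": 0,"z": 0,"ax": 0,"ay": 0,"az": -15,"hand": 85},
  {"x": 0,"y": 0,"z": 0,"ax": 0,"ay": 0,"az": -15,"hand": 85},
  {"x": 0,"y": 0,"z": 0,"ax": 0,"ay": 0,"az": -15,"hand": 85},
  {"x": 0,"y": 0,"z": 0,"ax": 0,"ay": 0,"az": -15,"hand": 85},
  {"x": 0,"y": 0,"z": 0,"ax": 0,"ay": 0,"az": -15,"hand": 85},
  {"x": 0,"y": 0,"z": 0,"ax": 0,"ay": 0,"az": -15,"hand": 85},
  {"x": 0,"y": 0,"z": 0,"ax": 0,"ay": 0,"az": -15,"hand": 85},
])

```text
clock: 16.5
eef_pos: [502.0, 219.5, 122.7]
tcp_rot: [-3.141, -0.001, 2.348]
contact_force: [-0.0, 1.1, -0.7]
opening: 0.996
grasp_force: 0.0
```

```bash
python3 - <<'E'
from h import *
go(503.5,219,120,155.5)
E
```

```text
now [502.  219.5 122.7] yaw 134.6 t 16.5 open 0.996 | shift [-0.028  0.014  0.054] turn [-0.   -0.01 -3.49]
```

drive_tool([
  {"x": 0,"y": 0,"z": 0,"ax": 0,"ay": 0,"az": -3.5,"hand": 85},
  {"x": 0,"y": 0,"z": 0,"ax": 0,"ay": 0,"az": -3.5,"hand": 85},
  {"x": 0,"y": 0,"z": 0,"ax": 0,"ay": 0,"az": -3.5,"hand": 85},
  {"x": 0,"y": 0,"z": 0,"ax": 0,"ay": 0,"az": -3.5,"hand": 85},
])

```text
clock: 16.9
eef_pos: [502.0, 219.5, 122.8]
tcp_rot: [-3.141, -0.001, 2.71]
contact_force: [-0.2, -0.3, 0.3]
opening: 0.995
grasp_force: 0.0
```

```bash
python3 - <<'E'
from h import *
go(503,219.5,18,155.5)
s=cv2.cvtColor(imaging.grab_frame("side"),cv2.COLOR_RGB2BGR);cv2.imwrite("pics/g1.png",s)
# clip (light, grey) & foot blobs relative to predicted positions for centre (503,219.5)
f=s;m=np.zeros(f.shape[:2],bool);m[255:310,175:250]=1
m&=f.max(2)<75
h=cv2.convexHull(np.vstack(blobs(m,20)))[:,0];print("foot bbox",h.min(0),h.max(0))
# same-camera reference: stand B foot, whose place is known
a=np.radians(np.arange(0,360,5))
for C,n in(((503,219.5),"A"),((527.7,-251.5),"B")):
    P=np.vstack([proj("side",np.c_[C[0]+50*np.cos(a),C[1]+50*np.sin(a),0*a+z]) for z in(0,14)]);print(n,"pred bbox",P.min(0),P.max(0))
m=np.zeros(f.shape[:2],bool);m[170:205,250:300]=1;m&=f.max(2)<75
h=cv2.convexHull(np.vstack(blobs(m,20)))[:,0];print("B bbox",h.min(0),h.max(0))
E
```

```text
now [502.  219.5 122.8] yaw 155.2 t 16.9 open 0.995 | shift [-0.019  0.008  2.096] turn [-0.   -0.01 -0.04]
foot bbox [193 264] [228 292]
A pred bbox [193.74441819 260.29913284] [230.24366726 291.92473079]
B pred bbox [259.52428911 172.3895566 ] [287.25062072 192.11273082]
B bbox [260 174] [286 192]
```

drive_tool([
  {"x": 0,"y": 0,"z": 0.5,"ax": 0,"ay": 0,"az": 0,"hand": 85},
  {"x": 0,"y": 0,"z": 1.0,"ax": 0,"ay": 0,"az": 0,"hand": 85},
  {"x": 0,"y": 0,"z": 1.4,"ax": 0,"ay": 0,"az": 0,"hand": 85},
  {"x": 0,"y": 0,"z": 1.8,"ax": 0,"ay": 0,"az": 0,"hand": 85},
  {"x": 0,"y": 0,"z": 2.08,"ax": 0,"ay": 0,"az": 0,"hand": 85},
  {"x": 0,"y": 0,"z": 2.08,"ax": 0,"ay": 0,"az": 0,"hand": 76},
  {"x": 0,"y": 0,"z": 2.08,"ax": 0,"ay": 0,"az": 0,"hand": 70},
  {"x": 0,"y": 0,"z": 2.08,"ax": 0,"ay": 0,"az": 0,"hand": 68},
])

```text
clock: 17.75
eef_pos: [503.2, 220.0, 20.4]
tcp_rot: [3.14, 0.001, 2.708]
contact_force: [-0.4, 0.2, 0.9]
opening: 0.798
grasp_force: 0.0
```

drive_tool([
  {"x": 0,"y": 0,"z": 0,"ax": 0,"ay": 0,"az": 0,"hand": 66},
  {"x": 0,"y": 0,"z": 0,"ax": 0,"ay": 0,"az": 0,"hand": 64},
  {"x": 0,"y": 0,"z": 0,"ax": 0,"ay": 0,"az": 0,"hand": 62},
  {"x": 0,"y": 0,"z": 0,"ax": 0,"ay": 0,"az": 0,"hand": 60},
  {"x": 0,"y": 0,"z": 0,"ax": 0,"ay": 0,"az": 0,"hand": 56},
  {"x": 0,"y": 0,"z": 0,"ax": 0,"ay": 0,"az": 0,"hand": 50},
], grip_force=30)

```text
clock: 18.35
eef_pos: [504.6, 221.2, 21.1]
tcp_rot: [3.137, 0.003, 2.708]
contact_force: [1.9, 6.6, 7.6]
opening: 0.698
grasp_force: 31.7
```

```bash
python3 - <<'E'
from h import *
go(492,36,19,155.2)
s=monitor.sense();print(s["contact_force"],s["grasp_force"])
E
```

```text
now [504.6 221.2  21.1] yaw 155.2 t 18.35 open 0.698 | shift [-1.326 -3.469  0.03 ] turn [ 0.05  0.03 -0.  ]
[1.89365468 6.62787537 7.55838709] 31.71571098268032
```

drive_tool([
  {"x": -0.04,"y": -0.1,"z": -0.01,"ax": 0,"ay": 0,"az": 0,"hand": 50},
  {"x": -0.1,"y": -0.26,"z": -0.02,"ax": 0,"ay": 0,"az": 0,"hand": 50},
  {"x": -0.19,"y": -0.5,"z": -0.02,"ax": 0,"ay": 0,"az": 0,"hand": 50},
  {"x": -0.29,"y": -0.75,"z": -0.02,"ax": 0,"ay": 0,"az": 0,"hand": 50},
  {"x": -0.38,"y": -1.0,"z": -0.02,"ax": 0,"ay": 0,"az": 0,"hand": 50},
  {"x": -0.48,"y": -1.25,"z": -0.02,"ax": 0,"ay": 0,"az": 0,"hand": 50},
  {"x": -0.57,"y": -1.5,"z": -0.02,"ax": 0,"ay": 0,"az": 0,"hand": 50},
  {"x": -0.57,"y": -1.5,"z": -0.02,"ax": 0,"ay": 0,"az": 0,"hand": 50},
])

```text
clock: 19.15
eef_pos: [497.5, 138.1, 21.3]
tcp_rot: [3.141, 0.001, 2.708]
contact_force: [1.9, -7.8, 6.8]
opening: 0.694
grasp_force: 34.6
```

```bash
python3 - <<'E'
from h import *
go(492.5,36.5,20,155.2)
s=cv2.cvtColor(imaging.grab_frame("side"),cv2.COLOR_RGB2BGR);cv2.imwrite("pics/h1.png",s)
E
```

```text
now [497.5 138.1  21.3] yaw 155.2 t 19.15 open 0.694 | shift [-0.763 -1.885  0.025] turn [ 0.01  0.01 -0.01]
```

drive_tool([
  {"x": -0.1,"y": -0.26,"z": 0,"ax": 0,"ay": 0,"az": 0,"hand": 50},
  {"x": -0.2,"y": -0.5,"z": 0,"ax": 0,"ay": 0,"az": 0,"hand": 50},
  {"x": -0.3,"y": -0.75,"z": 0,"ax": 0,"ay": 0,"az": 0,"hand": 50},
  {"x": -0.4,"y": -1.0,"z": 0,"ax": 0,"ay": 0,"az": 0,"hand": 50},
  {"x": -0.5,"y": -1.25,"z": 0,"ax": 0,"ay": 0,"az": 0,"hand": 50},
  {"x": -0.6,"y": -1.5,"z": 0,"ax": 0,"ay": 0,"az": 0,"hand": 50},
  {"x": -0.7,"y": -1.75,"z": 0,"ax": 0,"ay": 0,"az": 0,"hand": 50},
  {"x": -0.76,"y": -1.88,"z": 0,"ax": 0,"ay": 0,"az": 0,"hand": 50},
])

```text
clock: 20.0
eef_pos: [492.6, 37.8, 21.2]
tcp_rot: [3.139, 0.001, 2.708]
contact_force: [0.6, 8.5, 5.8]
opening: 0.697
grasp_force: 34.9
```

drive_tool([
  {"x": 0,"y": 0,"z": 0,"ax": 0,"ay": 0,"az": 0,"hand": 50},
  {"x": 0,"y": 0,"z": 0,"ax": 0,"ay": 0,"az": 0,"hand": 50},
])

```text
clock: 20.2
eef_pos: [492.6, 37.2, 21.2]
tcp_rot: [3.141, 0.002, 2.708]
contact_force: [0.5, -3.5, 8.4]
opening: 0.696
grasp_force: 35.2
```

```bash
python3 - <<'E'
from h import *
go(492.5,36.5,20,155.2)
s=cv2.cvtColor(imaging.grab_frame("side"),cv2.COLOR_RGB2BGR);cv2.imwrite("pics/h2.png",s)
f=s;u=proj("side",[492.5,36.5,7])[0].astype(int)
m=np.zeros(f.shape[:2],bool);m[u[1]-8:u[1]+22,u[0]-25:u[0]+25]=1;m&=f.max(2)<75
h=cv2.convexHull(np.vstack(blobs(m,20)))[:,0];print("foot bbox",h.min(0),h.max(0))
a=np.radians(np.arange(0,360,5))
P=np.vstack([proj("side",np.c_[492.5+50*np.cos(a),36.5+50*np.sin(a),0*a+z]) for z in(0,14)]);print("pred",P.min(0),P.max(0))
E
```

```text
now [492.6  37.2  21.2] yaw 155.2 t 20.2 open 0.696 | shift [-0.004 -0.013  0.025] turn [ 0.01  0.02 -0.  ]
foot bbox [228 227] [262 249]
pred [229.38543785 222.51368283] [261.89566896 248.65362701]
```

Matches the prediction. Release, rise, and get out of the top view.

drive_tool([
  {"x": 0,"y": 0,"z": -0.03,"ax": 0,"ay": 0,"az": 0,"hand": 62},
  {"x": 0,"y": 0,"z": -0.03,"ax": 0,"ay": 0,"az": 0,"hand": 68},
  {"x": 0,"y": 0,"z": -0.03,"ax": 0,"ay": 0,"az": 0,"hand": 85},
  {"x": 0,"y": 0,"z": -0.03,"ax": 0,"ay": 0,"az": 0,"hand": 85},
  {"x": 0,"y": 0,"z": -0.6,"ax": 0,"ay": 0,"az": 0,"hand": 85},
  {"x": 0,"y": 0,"z": -1.5,"ax": 0,"ay": 0,"az": 0,"hand": 85},
  {"x": 0,"y": 0,"z": -2.5,"ax": 0,"ay": 0,"az": 0,"hand": 85},
  {"x": 0,"y": 0,"z": -4,"ax": 0,"ay": 0,"az": 0,"hand": 85},
])

```text
clock: 21.05
eef_pos: [491.2, 38.3, 196.9]
tcp_rot: [-3.141, -0.001, 2.709]
contact_force: [1.6, 0.0, -0.5]
opening: 0.99
grasp_force: 0.0
```

```bash
python3 - <<'E'
from h import *
go(230,-420,250,155.2-45)
E
```

```text
now [491.2  38.3 196.9] yaw 155.2 t 21.05 open 0.99 | shift [  0.901 -10.512  -1.058] turn [-0.01 -0.01  7.5 ]
```

drive_tool([
  {"x": 0.9,"y": -10.5,"z": -1,"ax": 0,"ay": 0,"az": 7.5,"hand": 85},
  {"x": 0.9,"y": -10.5,"z": -1,"ax": 0,"ay": 0,"az": 7.5,"hand": 85},
  {"x": 0.9,"y": -10.5,"z": -1,"ax": 0,"ay": 0,"az": 7.5,"hand": 85},
  {"x": 0.9,"y": -10.5,"z": -1,"ax": 0,"ay": 0,"az": 7.5,"hand": 85},
  {"x": 0.9,"y": -10.5,"z": -1,"ax": 0,"ay": 0,"az": 7.5,"hand": 85},
  {"x": 0.9,"y": -10.5,"z": -1,"ax": 0,"ay": 0,"az": 7.5,"hand": 85},
  {"x": 0.9,"y": -10.5,"z": -1,"ax": 0,"ay": 0,"az": 7.5,"hand": 85},
  {"x": 0.9,"y": -10.5,"z": -1,"ax": 0,"ay": 0,"az": 7.5,"hand": 85},
])

```text
clock: 21.85
eef_pos: [293.2, -308.9, 233.3]
tcp_rot: [3.141, -0.0, 1.924]
contact_force: [1.5, -0.8, 0.4]
opening: 0.992
grasp_force: 0.0
```

drive_tool([
  {"x": 0,"y": -2.5,"z": 0,"ax": 0,"ay": 0,"az": 0,"hand": 85},
  {"x": 0,"y": -2.5,"z": 0,"ax": 0,"ay": 0,"az": 0,"hand": 85},
  {"x": 0,"y": -2.5,"z": 0,"ax": 0,"ay": 0,"az": 0,"hand": 85},
])

```text
clock: 22.15
eef_pos: [174.3, -351.0, 232.8]
tcp_rot: [-3.141, -0.001, 1.922]
contact_force: [0.9, -1.0, -0.3]
opening: 0.999
grasp_force: 0.0
```

```bash
python3 - <<'E'
from h import *
s=monitor.sense();print(s["eef_pos"],s["clock"])
a=imaging.grab_frame("side")[:,:,::-1];b=imaging.grab_frame("top")[:,:,::-1]
cv2.imwrite("pics/z_t.png",b)
A=cv2.resize(a[125:305,110:310],(400,360),interpolation=3);B=cv2.resize(b[90:270,80:340],(400,277),interpolation=3)
B=cv2.copyMakeBorder(B,0,83,0,0,0);cv2.imwrite("pics/z.png",cv2.resize(np.hstack([A,B]),None,fx=1,fy=1))
f=b.copy();m=np.zeros(f.shape[:2],bool);m[175:245,165:235]=1;m&=f.max(2)<82
h=cv2.convexHull(np.vstack(blobs(m,20)));p,R=cv2.minEnclosingCircle(h);print(p,R,cast("top",p,10))
print([round(x,1) for x in cv2.fitEllipse(h)[0]])
E
```

```text
[ 174.33095543 -351.02675032  232.79579909] 22.15
(197.2906951904297, 206.23953247070312) 18.225112915039062 [[490.28117035  35.78309034  10.        ]]
[197.4, 206.4]
```

View pics/z.png

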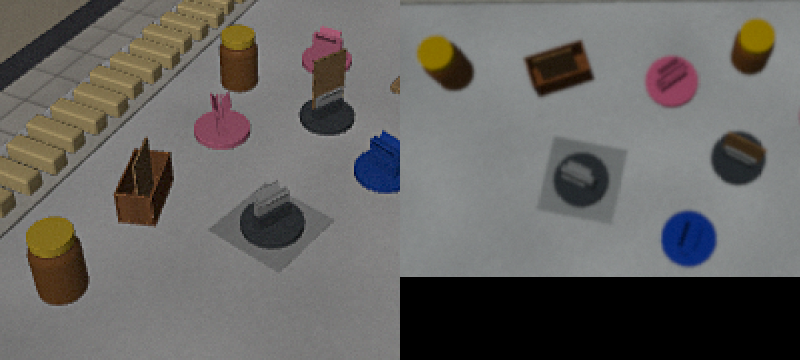

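The card stands in the box at (145,165). The weak stand is centred on the sheet at (582,180) in the top view. The good stand is upright at (328,115) with its card home, and the jars have not moved. I hand in.

```bash
python3 -c "
from rig import r
print(r.sign_off())"
```

```text
the job is handed in; nothing more can be done
None
```

The job is handed in after about 22 s of robot time: the weak stand is centred on the steel sheet, its card is in the wooden box, the good stand is upright near its original place with its card in the clip, and the jars are untouched.

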